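# Check the cover switch and close the bedside air purifier

## Robot

A 6-joint arm with a two-finger parallel gripper is mounted at the origin on the work surface. World frame = base frame: x ahead of the robot, y to its left, z up, the work surface at z = 0. Lengths are in m, angles in rad, forces in N, time in s.
With the tool pointing down it reaches from about 0.225 to 0.875 m from the base axis. Payload 3.4 kg.
Tool frame: the origin (TCP) lies where the fingers leave the gripper's body, on its centre line; the fingertips stand 73 mm ahead of it and the grasp point (between the pads) lies 54 mm ahead of it; x points along the fingers, y is the direction in which the jaws open and shut, and the axes are right-handed (so a half turn about x gives the same grasp; the last joint's range is limited). The gripper opens to 85 mm and grips with 20 to 120 N. Pads are 22 mm wide; open, the fingers measure 114 mm over their backs; the gripper's body (76 mm by 85 mm) begins 54 mm behind the grasp point. The pads swing forward as they close: fully open they stand 13 mm farther back than shut.
Start: joints at [1.166, 0.276, 1.505, -0, 1.361, -0.121], TCP at [0.161, 0.552, 0.304] pointing down, gripper open.
Joint ranges: [-2.89, 2.89], [-0.75, 2.08], [0.22, 2.7], [-1.18, 4.32], [0.11, 2.71], [-2.7, 2.7]. Speed limits (rad/s): [2.57, 2.57, 3.14, 3.14, 3.14, 3.14].

## Interface

Orientations are given as a unit quaternion [w, x, y, z].
In Python, from rig import manip gives the robot as it stands.
- The arm moves only by the tool play_rows, never from a script. Its argument "steps" is a list of rows, each a list of 5 numbers: the closure, from 0 (fully open) to 1 (shut), then the shift along the tool's x, y, z as a fraction of full scale, then the turn about the tool's x as a fraction of full scale. In form: [[grip, tx, ty, tz, twist], ...]. A call has 1 to 20 rows; each row shifts and turns the commanded pose from where the row before left it, along the tool's axes as they then stand; what a row does not reach is not made up. Full scale, the value 1, is 0.03 m for a shift and 6 degrees for a turn. A row lasts 1/10 s, in which the tool goes at most 50 mm and 8.59 degrees, less where a joint would pass 70% of its speed; a pose out of reach is approached as far as the arm can. A call with a number of a shift or a turn outside -1 to 1 is refused whole. A call with a gripper value outside its range is refused whole. The fingers move at their own pace and stop on an object; "newtons" is the grip in N (left out, the last holds). Time passes only in rows, so rows that do not move let the fingers close. It gives the time, the measured TCP pose, the force and the opening at its end, in the units of the state.
- manip.get_state(): the state, without advancing time (a new reading comes with each control period).
- manip.get_image(name): name is "scene" or "top" or "wrist"; returns (picture, depth): 480x640x3 uint8, red, green, blue; 480x640 float32, m along the optical axis (not along the pixel's ray), 0 where there is no reading.
- manip.camera_model(name): a dict with "mtx" (3x3 intrinsics, pixels), "R" (3x3) and "t" (3): a world point X has camera coordinates R X + t. Camera axes: x right, y down, z forward; pixel columns grow to the right and rows downward; lengths in m; the calibration is good to about 2 mm. The wrist camera is an equidistant fisheye: a pixel r from the principal point sees the ray r / f radians off the axis. A picture is of the moment at which its call begins: read the wrist's pose just before it. camera_model takes no time and is no camera call; for the wrist camera it gives the pose at the moment of the call.
- manip.sign_off(): hands the job in, once; it reports no verdict.
Trained networks look in the newest picture that a camera, given by its name, has taken for a name from the list of things; names that differ only in an ending like _2 or _b are one class to them, and where a whole thing is asked for, a point or a joint stands for the part that bears it (a point fixed in the world has none). Each returns a list of dicts, best first, with "conf" (0 to 1); they miss things now and then, are a little off and sometimes report something else, mostly with a low value. They report only what shows in the picture. A call takes as long as a camera call. They do not tell look-alikes from the thing itself.
- manip.regions_of(camera, query): "mask" (480x640 bool, what is visible of it).
- manip.mark_of(camera, query): "location" ([x, y, z] in m, in the coordinates of the camera as it stood for that picture, good to about 4 mm: a listed point, or the origin of a listed thing).
The state is a dict: "clock": time; "qpos": joint angles; "qd": joint speeds; "effort": joint torques, N m; "position": TCP position; "ee_rot": TCP orientation; "contact_force": force on the tool from outside, world axes, zero at the start; "moment": the same for the moment, N m; "width": finger opening in m.
Only numpy, scipy, OpenCV 4.12 (cv2) and the standard library are available. Lean on these libraries where they do the work, as an engineer would, in place of code of your own. Each camera call takes 0.05 s, during which the arm holds its last target.

## Task

The filter of the bedside air purifier has just been changed. While the grille cover is still off, check its cover switch: with a fingertip press the roller lever down just until it clicks, without pushing it far past the click, and let it spring back up. Then lift the cover by its handle, set it gently and level over the two snap hooks, push it straight down until both sides click, let go, and press the green start button down and release it, leaving the other things on the nightstand where they are.

Things in the scene. Friction and masses are not known exactly. Their poses are not given: they have to be found in the camera images.
- purifier: The air purifier: a low white box fixed to the nightstand, 188 x 208 mm, 70 mm high to its flat top (the deck); origin 70 mm under the seat point, same axes. On the deck stand a pleated filter in a blue frame (10 mm high), the switch, two snap hooks and, near the corners, four tapered locating fins 22 mm high that centre the cover's long walls as it goes down (7 mm of play at their tops, 2.5 mm at the deck).
- seat (a point): Point on the deck, 70 mm above the nightstand, at the centre of the pale 140 x 200 mm area on which the cover stands when closed. Its y axis runs along that area's length towards the switch end, z is up, -x points to the control strip, the 44 mm of deck that stay uncovered.
- roller_top (a point): Top of the orange roller (14 mm diameter, 12 mm wide) at the end of the switch's steel lever: at (24, 62) mm in x, y of the seat and at rest 38.5 mm above the deck (108.5 mm above the nightstand), higher than all else there. It moves with the lever, which is hinged 60 mm away towards -x: pressed straight down, it swings down.
- switch_lever (a joint): Angle of the switch lever, rad: 0 at rest (up), growing as the roller is pressed, 0.0168 per mm. Clicks at 0.10 (roller 6 mm down, about 2 N); above 0.185 (11 mm down, about 2.9 N) it is overtravelled, which bends it; hard stop at 0.234 (14 mm). A spring brings it back. The closed cover holds it at about 0.12 to 0.15, as it should.
- cover_handle (a point): Loose grille cover (0.3 kg): an upside-down tray 140 x 200 mm, 35 mm high, grey-blue, slatted, lying right way up. This point is the centre of the dark handle bar over its middle (16 mm wide in x, 120 long in y, 14 high; 16 mm free under it for 90 mm), 58 mm above the cover's lower edge; y along the cover's length, z up.
- cover: The cover once more; origin at the middle of its lower edge, under the handle. Fits either way round (half a turn). Closed, the handle point is 58 mm above the seat point with y axes in line; resting on the hooks, not yet pushed, about 76 mm. Pushing it home takes about 10 N over the last 18 mm, straight down on the handle, held or not.
- cover_end_a (a point): Lower edge of the cover's short wall at its +y end, 98 mm from the middle. It is 0 to 2 mm above the deck when this side has clicked. If the cover tips and only one side has clicked, press with a fingertip on the cover's top (35 mm above the lower edge, solid border) near the other end, 86 mm from the middle.
- cover_end_b (a point): The same at the cover's -y end.
- hook_a (a joint): Bend, rad, of the dark grey cantilever snap hook (18 mm wide, up to 27 mm above the deck) at the +y end of the seat, 92 mm from its centre: 0 straight, 0.08 to 0.1 while the cover's end wall slides over its nose, near 0 again once the nose has snapped into the window in that wall (the click). Catches a cover up to 4 mm off.
- hook_b (a joint): The same for the hook at the -y end of the seat.
- start_button (a joint): Travel of the green start button, m: 0 up, 0.006 fully down (about 5 N); springs back. Counts as pressed from 0.004.
- start_button_top (a point): Top of the green start button (22 mm diameter, in a grey ring) on the control strip: at (-94, 12) mm in x, y of the seat, 12 mm above the deck, its centre 24 mm from the closed cover's wall. Moves with the button.
- pill_bottle: Clear pill bottle with white push-and-turn cap, 42 mm diameter, 75 mm high, origin under its middle. To be left alone.
- jewellery_tray: Round white ceramic jewellery tray, 110 mm diameter, 18 mm high, origin under its middle. To be left alone.
- pin_box: Steel bobby pin box, 92 x 62 x 26 mm, origin under its middle. To be left alone.
- purple_mirror: Purple hand mirror lying flat, 12 mm thick; origin under the middle of its 104 mm round head, its handle runs 160 mm along -x. To be left alone.
Things that resemble listed ones, but are neither listed nor needed, are in the scene too. Leave any purple or red look-alike of the cover alone.

How it is judged:
By the outcome, as a careful person would: the job done as asked, in the order asked, and still so for the second after the job is handed in, with the robot touching nothing.
It also fails if it takes over 58 s, if anything falls off the work surface, if the arm or the gripper's body presses on something with over 40 N, if the wrist force passes 120 N, or if a joint passes its speed limit or range.

## Working session

There is one attempt and no reset: what is moved stays moved. The work goes in short steps, Python scripts to look and compute and a tool call to move; the robot and the scene stay as the last step left them, time stands still between calls to the robot, and variables do not carry over. Pictures are saved under pics/ and viewed, and the job is handed in when it is done.

Besides the shell and the picture viewer there is one more tool, called after "Call:" in YAML: its name, and indented under it one key for each argument. play_rows: Moves the arm, as the interface text tells. Its arguments: {"type":"object","properties":{"steps":{"type":"array","items":{"type":"array","items":{"type":"number"}}},"newtons":{"type":"number"}},"required":["steps"]}

```bash
ls; mkdir -p pics; python3 - <<'E'
from rig import manip
import cv2,numpy as np
print(manip.get_state())
for n in("scene","top","wrist"):
    im,d=manip.get_image(n); cv2.imwrite(f"pics/{n}0.png",im[:,:,::-1]); m=manip.camera_model(n); print(n,m)
E
```

```text
pics
{'clock': 0.0, 'qpos': array([ 1.16597565e+00,  2.76588112e-01,  1.50615034e+00, -1.39379228e-05,
        1.36072757e+00, -1.21007366e-01]), 'qd': array([-0.00024222,  0.00139647, -0.00106192, -0.00054515, -0.00072096,
        0.00081618]), 'effort': array([ 1.16519139e-03, -4.16781700e+01, -2.45810920e+01,  5.47604645e-05,
        1.11628955e-02, -3.46138563e-06]), 'position': array([0.16085961, 0.55161017, 0.30303668]), 'ee_rot': array([ 0.69983139,  0.09936483,  0.70016636, -0.10064648]), 'contact_force': array([-0.06476053, -0.41294853, -0.07630421]), 'moment': array([-0.05229665, -0.0222768 ,  0.00801945]), 'width': 0.08545583477267053}
scene {'mtx': array([[435.33191367,   0.        , 318.56168711],
       [  0.        , 435.33191367, 243.53204016],
       [  0.        ,   0.        ,   1.        ]]), 'R': array([[ 0.24602163,  0.96919253, -0.01179785],
       [ 0.62191983, -0.16718185, -0.76502677],
       [-0.74343062,  0.18087582, -0.6438904 ]]), 't': array([-0.05675898, -0.25976036,  1.51038294])}
top {'mtx': array([[433.22734272,   0.        , 325.66418662],
       [  0.        , 433.22734272, 232.09167158],
       [  0.        ,   0.        ,   1.        ]]), 'R': array([[ 2.27068948e-02, -9.99740282e-01,  1.94060934e-03],
       [-9.98391719e-01, -2.27770384e-02, -5.19151480e-02],
       [ 5.19458660e-02, -7.58656493e-04, -9.98649614e-01]]), 't': array([-0.07897851,  0.51919756,  1.02418104])}
wrist {'mtx': array([[371.64829954,   0.        , 315.22359327],
       [  0.        , 371.64829954, 235.13017814],
       [  0.        ,   0.        ,   1.        ]]), 'R': array([[ 0.27969594,  0.96008725, -0.00163023],
       [ 0.92438696, -0.2688361 ,  0.27062131],
       [ 0.25938181, -0.07719864, -0.9626845 ]]), 't': array([-0.57469728, -0.03516021,  0.37802955])}
```

View pics/top0.png

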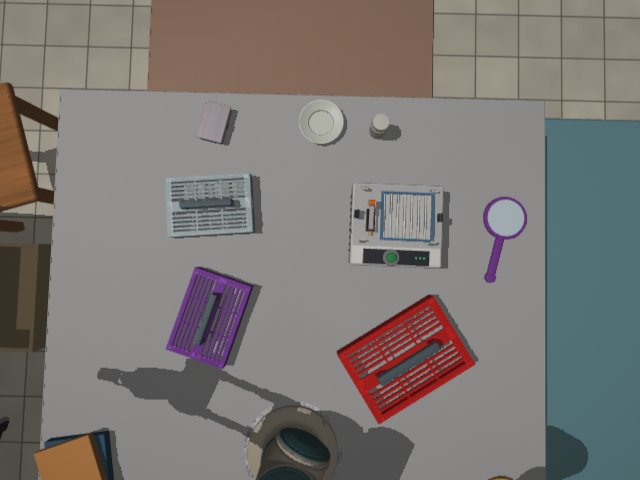

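View pics/scene0.png

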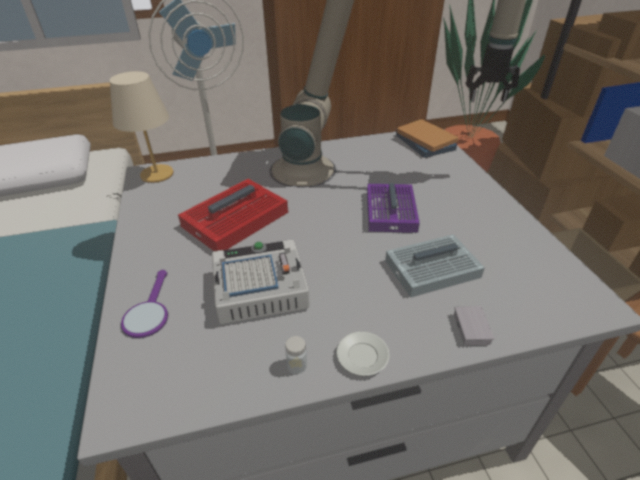

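View pics/wrist0.png

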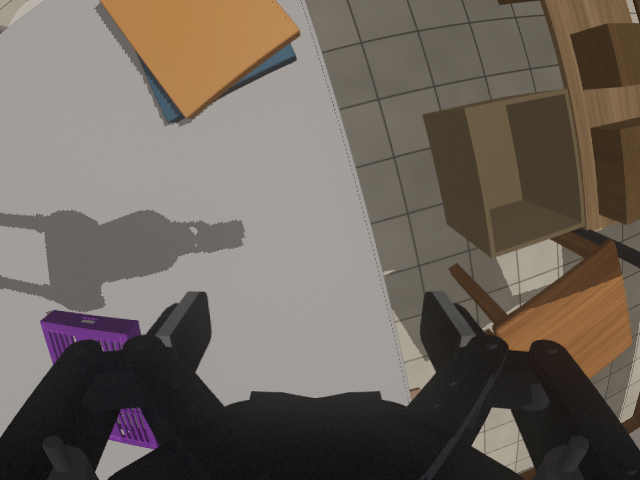

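Top view: the grey-blue cover is at about (209,205), and the purple (210,317) and red (405,358) look-alikes are left alone. The purifier is at (396,225), its roller (orange) at (372,203) and the green button at (391,257).

```bash
cat > h.py <<'E'
from rig import manip
import cv2,numpy as np
def w(cam,p):
    m=manip.camera_model(cam); return m["R"].T@(np.array(p)-m["t"])
def cloud(cam,d):
    m=manip.camera_model(cam);K=m["mtx"];v,u=np.mgrid[:480,:640]
    c=np.stack([(u-K[0,2])/K[0,0]*d,(v-K[1,2])/K[1,1]*d,d],-1)
    return (c-m["t"])@m["R"]
E
python3 - <<'E'
from h import *
np.set_printoptions(precision=4,suppress=True)
for c in("top","scene"):
    im,d=manip.get_image(c); P=cloud(c,d)
    for q in["purifier","seat","roller_top","cover_handle","cover","cover_end_a","cover_end_b","start_button_top","pill_bottle"]:
        try:
            for r in manip.mark_of(c,q)[:3]: print(c,q,round(r["conf"],2),w(c,r["location"]))
        except Exception as e: print(q,e)
    np.save(f"P_{c}.npy",P)
    cv2.imwrite(f"pics/{c}_im.png",im[:,:,::-1])
    if c=="top":
        cv2.imwrite("pics/crop1.png",cv2.resize(im[160:290,140:460,::-1],None,fx=2.5,fy=2.5,interpolation=2))
E
```

```text
top purifier 0.87 [ 0.5585 -0.2295  0.0024]
top seat 0.92 [ 0.5582 -0.2277  0.0706]
top roller_top 0.6 [ 0.5839 -0.171   0.1096]
top roller_top 0.19 [ 0.5589 -0.2288  0.0019]
top cover_handle 0.92 [0.3099 0.1977 0.0533]
top cover_handle 0.84 [ 0.2306 -0.257   0.0801]
top cover_handle 0.68 [ 0.5838 -0.1673  0.1104]
top cover 0.67 [ 0.316   0.1998 -0.0015]
top cover 0.66 [0.5772 0.2125 0.0011]
top cover 0.56 [ 0.2319 -0.2576 -0.0023]
top cover_end_a 0.96 [ 0.2216  0.2315 -0.0003]
top cover_end_a 0.85 [ 0.5695  0.3043 -0.0007]
top cover_end_a 0.8 [ 0.4075  0.173  -0.0014]
top cover_end_b 0.96 [ 0.2216  0.2315 -0.0003]
top cover_end_b 0.85 [ 0.5695  0.3043 -0.0007]
top cover_end_b 0.8 [ 0.4075  0.173  -0.0014]
top start_button_top 0.5 [ 0.4631 -0.2148  0.0876]
top pill_bottle 0.73 [ 0.7744 -0.1851  0.0011]
scene purifier 0.58 [ 0.5598 -0.2286  0.001 ]
scene purifier 0.29 [ 0.7742 -0.1841 -0.0018]
scene seat 0.71 [ 0.5585 -0.2272  0.065 ]
scene roller_top 0.59 [ 0.5857 -0.1658  0.1054]
scene cover_handle 0.88 [0.5795 0.2124 0.0528]
scene cover_handle 0.88 [0.3167 0.2001 0.0578]
scene cover_handle 0.66 [ 0.2292 -0.2584  0.0749]
scene cover 0.81 [ 0.3112  0.1993 -0.0052]
scene cover 0.62 [ 0.2301 -0.2574 -0.002 ]
scene cover 0.58 [0.574  0.211  0.0013]
scene cover_end_a 0.76 [ 0.5851  0.1164 -0.0024]
scene cover_end_a 0.64 [0.571  0.3093 0.0022]
scene cover_end_a 0.63 [0.2215 0.232  0.0007]
scene cover_end_b 0.76 [ 0.5851  0.1164 -0.0024]
scene cover_end_b 0.64 [0.571  0.3093 0.0022]
scene cover_end_b 0.63 [0.2215 0.232  0.0007]
scene start_button_top 0.38 [ 0.4652 -0.212   0.0887]
scene pill_bottle 0.56 [ 0.7731 -0.1828 -0.0005]
scene pill_bottle 0.35 [ 0.5841 -0.1636  0.11  ]
```

View pics/crop1.png

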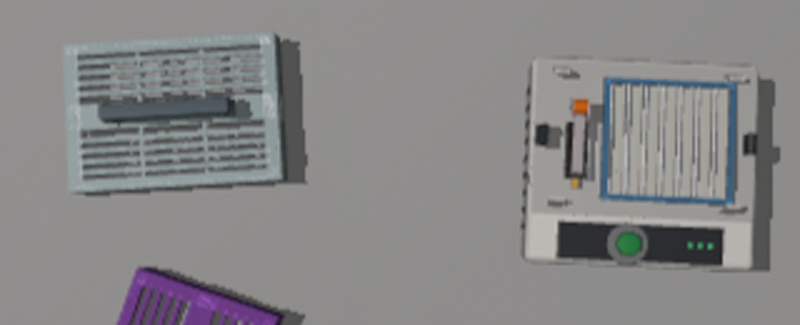

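```bash
python3 - <<'E'
from h import *
np.set_printoptions(precision=4,suppress=True)
for c in("top","scene"):
    P=np.load(f"P_{c}.npy")
    def sel(x0,x1,y0,y1,z0,z1):
        m=(P[...,0]>x0)&(P[...,0]<x1)&(P[...,1]>y0)&(P[...,1]<y1)&(P[...,2]>z0)&(P[...,2]<z1); return P[m]
    def rect(Q,n):
        r=cv2.minAreaRect((Q[:,:2]*1000).astype(np.float32)); print(c,n,len(Q),r,"z",np.median(Q[:,2]))
    rect(sel(.48,.70,.08,.34,.028,.045),"cover top")
    rect(sel(.52,.63,.12,.30,.05,.07),"handle")
    rect(sel(.40,.70,-.36,-.10,.064,.076),"deck")
    r=sel(.54,.63,-.2,-.14,.1,.115); print("roller",r.mean(0) if len(r) else 0, r[:,2].max() if len(r) else 0,len(r))
    b=sel(.44,.48,-.235,-.195,.078,.09); print("button",b.mean(0),len(b))
    t=sel(.40,.45,.1,.3,-.02,.02); print("table z",np.median(t[:,2]))
E
```

```text
top cover top 3187 ((578.19580078125, 210.4962158203125), (140.79190063476562, 201.38446044921875), 4.850514888763428) z 0.03520645241939304
top handle 395 ((577.780517578125, 210.0623016357422), (16.358430862426758, 119.5412826538086), 4.813114166259766) z 0.06488635575897883
top deck 5386 ((537.6066284179688, -227.2498779296875), (207.8719024658203, 187.90689086914062), 88.90155792236328) z 0.07103715917353215
roller [ 0.5758 -0.166   0.1049] 0.11076599256260845 84
button [ 0.4645 -0.2134  0.0846] 87
table z 0.00026222452792834517
scene cover top 2615 ((578.9283447265625, 212.28076171875), (144.6016387939453, 204.37306213378906), 5.34671688079834) z 0.03357340796382022
scene handle 348 ((580.1600952148438, 211.18667602539062), (20.202484130859375, 120.87214660644531), 4.33273458480835) z 0.06254821812494968
scene deck 3662 ((539.640625, -226.27569580078125), (206.6426544189453, 189.24606323242188), 89.01111602783203) z 0.06979244036066268
roller [ 0.587  -0.1655  0.1048] 0.11008544612116938 43
button [ 0.4681 -0.2129  0.0835] 51
table z -0.0004916793735608296
```

```bash
cat >> h.py <<'E'
from scipy.spatial.transform import Rotation as Ro
np.set_printoptions(precision=4,suppress=True)
def st(p=True):
    s=manip.get_state(); q=s["ee_rot"]; R=Ro.from_quat([q[1],q[2],q[3],q[0]]).as_matrix()
    if p: print("t",round(s["clock"],2),"pos",s["position"],"F",s["contact_force"],"M",s["moment"],"w",round(s["width"],4),"\nq",s["qpos"],"\nR",R.tolist())
    return s,R
def go(x,y,z,yaw=None):
    """need in tool units; yaw: desired angle (deg) of tool y axis in world, mod 180"""
    s,R=st(False); d=np.array([x,y,z])-s["position"]; print("total units (tool now):",R.T@d/.03)
    a=np.degrees(np.arctan2(R[1,1],R[0,1])); print("tool y angle",a)
    if yaw is not None:
        e=(yaw-a+90)%180-90; print("turn units (about world z->tool x down: negated)",-e/6)
        Rn=Ro.from_euler('z',e,degrees=True).as_matrix()@R
        print("units after turn:",Rn.T@d/.03)
E
python3 - <<'E'
from h import *
st(); go(.5838,-.1657,.2,0)
E
```

```text
t 1.15 pos [0.161  0.552  0.3039] F [ 0.3548  0.5245 -0.6336] M [-0.0104  0.0461  0.0224] w 0.0856 
q [ 1.166   0.2759  1.5049  0.      1.3607 -0.121 ] 
R [[2.9528256177968615e-06, 0.2800140926392589, 0.959995889530103], [9.202521367737693e-05, 0.9599958853932689, -0.28001409171567426], [-0.9999999957613205, 8.917065964678117e-05, -2.2933656264378932e-05]]
total units (tool now): [  3.4618 -19.0213  20.2286]
tool y angle 73.738954130995
turn units (about world z->tool x down: negated) 12.289825688499166
units after turn: [ 3.4647 14.0929 23.9244]
```

Call:
play_rows:
  steps:
    - [1, 0, 0, 0, 0.96]
    - [1, 0, 0, 0, 0.96]
    - [1, 0, 0, 0, 0.96]
    - [1, 0, 0, 0, 0.96]
    - [1, 0, 0, 0, 0.96]
    - [1, 0, 0, 0, 0.96]
    - [1, 0, 0, 0, 0.96]
    - [1, 0, 0, 0, 0.96]
    - [1, 0, 0, 0, 0.96]
    - [1, 0, 0, 0, 0.96]
    - [1, 0, 0, 0, 0.95]
    - [1, 0, 0, 0, 0.95]
  newtons: 30

```text
clock: 2.35
position: [0.161, 0.552, 0.3039]
ee_rot: [0.519, 0.48, 0.519, -0.48]
contact_force: [0.6, -0.5, 0.3]
width: -0.0001
```

Call:
play_rows:
  steps:
    - [1, 0, 0.3, 0.6, 0]
    - [1, 0, 0.5, 1, 0]
    - [1, 0, 0.5, 1, 0]
    - [1, 0, 0.5, 1, 0]
    - [1, 0, 0.5, 1, 0]
    - [1, 0, 0.5, 1, 0]
    - [1, 0, 0.5, 1, 0]
    - [1, 0, 0.5, 1, 0]
    - [1, 0, 0.5, 1, 0]
    - [1, 0, 0.5, 1, 0]
    - [1, 0, 0.5, 1, 0]
    - [1, 0, 0.5, 1, 0]
    - [1, 0, 0.5, 1, 0]
    - [1, 0, 0.5, 1, 0]
    - [1, 0, 0.5, 1, 0]
    - [1, 0, 0.5, 1, 0]
    - [1, 0, 0.5, 1, 0]
    - [1, 0, 0.5, 1, 0]
    - [1, 0, 0.5, 1, 0]
    - [1, 0, 0.5, 1, 0]

```text
clock: 4.35
position: [0.5022, -0.0118, 0.304]
ee_rot: [0.521, 0.478, 0.52, -0.479]
contact_force: [1.4, -0.1, -0.3]
width: -0.0001
```

```bash
python3 - <<'E'
from h import *
st(); go(.5858,-.1657,.2,4.9)
E
```

```text
t 4.35 pos [ 0.5022 -0.0118  0.304 ] F [ 1.3553 -0.0599 -0.2636] M [-0.0274  0.0121 -0.0337] w -0.0001 
q [-0.1618  0.1663  1.6525 -0.0004  1.323  -0.2455] 
R [[-0.0001691315817003991, 0.9964889771463437, 0.08372389037987976], [-0.0003713685205234962, 0.08372382321436916, -0.9964889279423987], [-0.9999999167399616, -0.0001996301658326871, 0.00035590429451454186]]
total units (tool now): [3.4688 2.3467 5.3446]
tool y angle 4.802643826145629
turn units (about world z->tool x down: negated) -0.01622602897572752
units after turn: [3.4688 2.3376 5.3485]
```

Call:
play_rows:
  steps:
    - [1, 0, 0.4, 0.9, 0]
    - [1, 0, 0.4, 0.9, 0]
    - [1, 0.3, 0.4, 0.9, 0]
    - [1, 0.6, 0.4, 0.9, 0]
    - [1, 0.6, 0.4, 0.9, 0]
    - [1, 0.6, 0.35, 0.85, 0]
    - [1, 0.7, 0, 0, 0]
    - [1, 0.4, 0, 0, 0]
    - [1, 0.2, 0, 0, 0]
    - [1, 0, 0, 0, 0]

```text
clock: 5.35
position: [0.5853, -0.1634, 0.2015]
ee_rot: [0.52, 0.478, 0.521, -0.479]
contact_force: [-0.2, -0.3, -0.1]
width: -0.0002
```

```bash
python3 - <<'E'
from h import *
im,d=manip.get_image("wrist"); cv2.imwrite("pics/w1.png",im[:,:,::-1])
im,d=manip.get_image("scene"); cv2.imwrite("pics/s1.png",cv2.resize(im[200:330,180:350,::-1],None,fx=4,fy=4,interpolation=2))
st(); go(.5858,-.1657,.2,4.9)
E
```

```text
t 5.45 pos [ 0.5863 -0.1635  0.2029] F [ 0.0898 -0.2437 -0.1108] M [0.0201 0.0205 0.0143] w 0.0002 
q [-0.3863  0.3947  1.5862  0.0001  1.1592 -0.47  ] 
R [[0.0014171814223769563, 0.9965002897947275, 0.08357729378150852], [-0.0005108443913051652, 0.083578088231787, -0.996501099951991], [-0.9999988653167684, 0.001369527854461372, 0.000627501897935534]]
total units (tool now): [ 0.0965 -0.0218  0.071 ]
tool y angle 4.794268868684364
turn units (about world z->tool x down: negated) -0.017621855219272693
units after turn: [ 0.0965 -0.0219  0.0709]
```

View pics/w1.png

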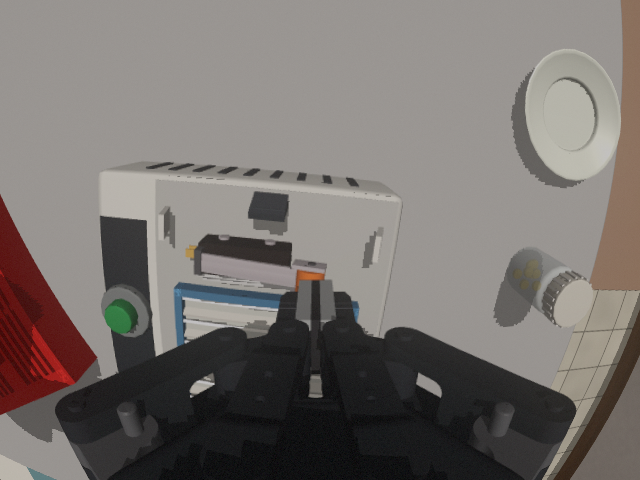

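View pics/s1.png

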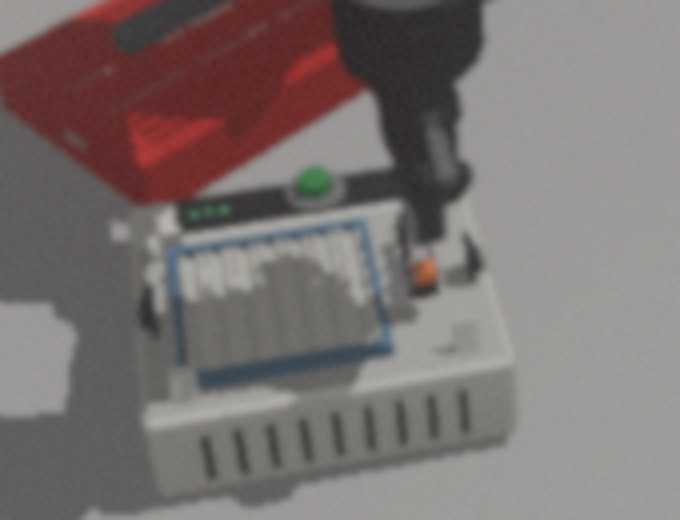

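```bash
cat >> h.py <<'E'
def wcloud(d):
    m=manip.camera_model("wrist");K=m["mtx"];v,u=np.mgrid[:480,:640]
    a=(u-K[0,2])/K[0,0];b=(v-K[1,2])/K[1,1];th=np.hypot(a,b);s=np.tan(th)/np.maximum(th,1e-9)
    return (np.stack([a*s*d,b*s*d,d],-1)-m["t"])@m["R"]
E
python3 - <<'E'
from h import *
im,d=manip.get_image("wrist");P=wcloud(d)
for (u,v) in [(315,283),(315,286),(307,290),(322,290),(310,274),(310,278),(315,271),(300,274),(315,310),(267,200)]: print(u,v,P[v,u])
fs=[]
for i in range(6):
    manip.get_image("top"); fs.append(manip.get_state()["contact_force"])
print(np.mean(fs,0),np.std(fs,0)); st()
E
```

```text
315 283 [ 0.5857 -0.1524  0.1368]
315 286 [ 0.5857 -0.1522  0.1403]
307 290 [ 0.5827 -0.152   0.1451]
322 290 [ 0.5883 -0.1519  0.1443]
310 274 [ 0.584  -0.1601  0.1084]
310 278 [ 0.5842 -0.1623  0.1079]
315 271 [ 0.5863 -0.1593  0.106 ]
300 274 [ 0.5793 -0.1606  0.1082]
315 310 [ 0.5857 -0.1523  0.1604]
267 200 [ 0.5594 -0.1303  0.0872]
[ 0.0267 -0.0423 -0.1697] [0.3232 0.6362 0.3046]
t 5.8 pos [ 0.5863 -0.1637  0.2024] F [-0.4739  0.1018  0.0902] M [0.0507 0.0164 0.0386] w 0.0 
q [-0.3865  0.3955  1.5864  0.0001  1.1589 -0.4697] 
R [[0.0007669408780712761, 0.9965488881268617, 0.08300436961272223], [-0.00024394858594745106, 0.08300457800298247, -0.9965491360287431], [-0.999999676145336, 0.0007440454708325661, 0.0003067662960235529]]
```

Call:
play_rows:
  steps:
    - [1, 0.2, 0, 0.07, 0]
    - [1, 0.25, 0, 0, 0]
    - [1, 0.15, 0, 0, 0]
    - [1, 0, 0, 0, 0]
    - [1, 0, 0, 0, 0]

```text
clock: 6.3
position: [0.5862, -0.1658, 0.1835]
ee_rot: [0.52, 0.479, 0.521, -0.479]
contact_force: [-0.2, 0.3, 0.9]
width: -0.0
```

```bash
cat > f.py <<'E'
from h import *
fs=[];ps=[]
for i in range(8):
    im,d=manip.get_image("scene"); s=manip.get_state(); fs.append(s["contact_force"]);ps.append(s["position"])
print("F",np.mean(fs,0),"pos",np.mean(ps,0),"t",s["clock"])
E
python3 f.py
```

```text
F [ 0.2819 -0.2356 -0.0652] pos [ 0.5864 -0.1659  0.184 ] t 6.7
```

Call:
play_rows:
  steps:
    - [1, 0.1, 0, 0, 0]
    - [1, 0.1, 0, 0, 0]
    - [1, 0, 0, 0, 0]
    - [1, 0, 0, 0, 0]

```text
clock: 7.1
position: [0.5864, -0.1659, 0.1779]
ee_rot: [0.52, 0.479, 0.52, -0.479]
contact_force: [1.0, -0.5, 1.6]
width: 0.0002
```

```bash
python3 f.py
```

```text
F [ 0.4296 -0.3643  1.4215] pos [ 0.5864 -0.1659  0.178 ] t 7.5
```

Call:
play_rows:
  steps:
    - [1, 0.06, 0, 0, 0]
    - [1, 0.06, 0, 0, 0]
    - [1, 0.05, 0, 0, 0]
    - [1, 0, 0, 0, 0]
    - [1, 0, 0, 0, 0]

```text
clock: 8.0
position: [0.5864, -0.1659, 0.1728]
ee_rot: [0.52, 0.479, 0.52, -0.479]
contact_force: [1.0, 0.9, 2.0]
width: -0.0003
```

```bash
python3 f.py; python3 - <<'E'
from h import *
im,d=manip.get_image("wrist"); cv2.imwrite("pics/w2.png",cv2.resize(im[180:340,150:390,::-1],None,fx=3,fy=3,interpolation=2))
P=wcloud(d)
for (u,v) in [(308,268),(315,268),(310,272),(315,272),(305,265)]: print(u,v,P[v,u])
E
```

```text
F [1.2199 0.2247 2.1766] pos [ 0.5864 -0.1659  0.1729] t 8.4
308 268 [ 0.5827 -0.163   0.0687]
315 268 [ 0.5862 -0.1624  0.0695]
310 272 [ 0.5835 -0.1559  0.092 ]
315 272 [ 0.5857 -0.1569  0.0891]
305 265 [ 0.5811 -0.1612  0.0696]
```

View pics/w2.png

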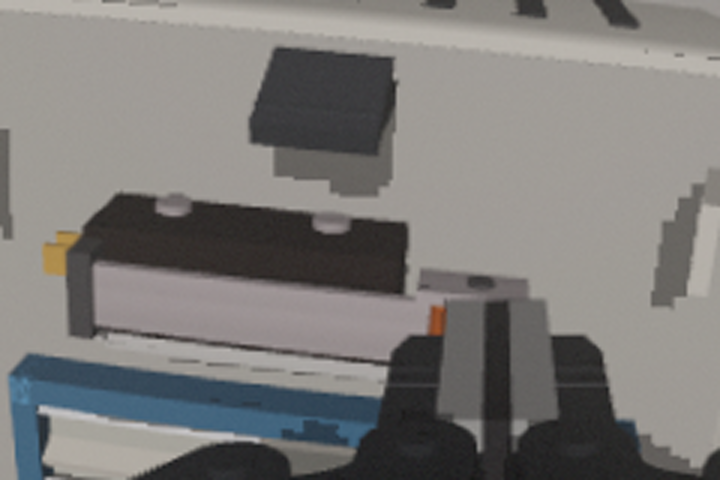

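Call:
play_rows:
  steps:
    - [1, 0.025, 0, 0, 0]
    - [1, 0, 0, 0, 0]

```text
clock: 8.65
position: [0.5863, -0.1659, 0.1719]
ee_rot: [0.52, 0.479, 0.52, -0.479]
contact_force: [1.3, 0.2, 2.7]
width: 0.0001
```

```bash
python3 f.py; python3 f.py
```

```text
F [1.0709 0.2688 2.3482] pos [ 0.5863 -0.1659  0.172 ] t 9.05
F [ 0.9051 -0.113   2.4819] pos [ 0.5863 -0.1659  0.172 ] t 9.45
```

Call:
play_rows:
  steps:
    - [1, -0.1, 0, 0, 0]
    - [1, -0.2, 0, 0, 0]
    - [1, -0.5, 0, 0, 0]
    - [1, -0.8, 0, 0, 0]
    - [0.5, -0.8, 0, -0.3, 0]
    - [0.5, -0.6, 0, -0.7, 0]
    - [0.5, 0, 0.06, -1, 0]
    - [0.5, 0, 0.08, -1, 0]
    - [0.5, 0, 0.08, -1, 0]
    - [0.5, 0, 0.08, -1, 0]
    - [0.5, 0, 0.08, -1, 0]
    - [0.5, 0, 0.08, -1, 0]
    - [0.5, 0, 0.08, -1, 0]
    - [0.5, 0, 0.08, -1, 0]
    - [0.5, 0, 0.08, -1, 0]
    - [0.5, 0, 0.08, -1, 0]
    - [0.5, 0, 0.08, -1, 0]
    - [0.5, 0, 0, -0.53, 0]
    - [0.5, 0, 0, 0, 0]
    - [0.5, 0, 0, 0, 0]

```text
clock: 11.45
position: [0.5806, 0.2101, 0.2618]
ee_rot: [0.52, 0.478, 0.52, -0.479]
contact_force: [-0.8, 0.5, 0.3]
width: 0.0427
```

```bash
python3 - <<'E'
from h import *
im,d=manip.get_image("wrist"); cv2.imwrite("pics/w3.png",im[:,:,::-1])
it,dt=manip.get_image("top"); P=cloud("top",dt); cv2.imwrite("pics/t3.png",cv2.resize(it[160:290,140:460,::-1],None,fx=2.5,fy=2.5,interpolation=2))
m=(abs(P[...,0]-.584)<.012)&(abs(P[...,1]+.166)<.01); print("roller zmax",P[m][:,2].max())
P=wcloud(d)
m=(P[...,0]>.48)&(P[...,0]<.70)&(P[...,1]>.08)&(P[...,1]<.34)
for a,b in((.028,.042),(.05,.072)):
    Q=P[m&(P[...,2]>a)&(P[...,2]<b)]; print(cv2.minAreaRect((Q[:,:2]*1000).astype(np.float32)),np.median(Q[:,2]))
for r in manip.mark_of("wrist","cover_handle")[:3]: print(r["conf"],w("wrist",r["location"]))
st(); go(.5783,.2105,.113,4.9)
E
```

```text
roller zmax 0.11188014451959229
((577.228271484375, 210.91148376464844), (141.5586395263672, 201.04266357421875), 4.645832538604736) 0.03433195302505525
((576.769287109375, 211.5712890625), (15.401025772094727, 118.76966857910156), 4.807808876037598) 0.06421323957872462
0.96 [0.3163 0.2053 0.0564]
0.58 [0.5796 0.2137 0.0592]
t 11.6 pos [0.581  0.2094 0.262 ] F [ 0.0786 -0.0402  0.0986] M [0.0005 0.016  0.0296] w 0.0425 
q [ 0.2337  0.3644  1.4782 -0.0006  1.2995  0.1525] 
R [[-0.00030193051354027167, 0.9966944084174403, 0.0812413999594675], [-0.0007152979445362306, 0.08124116762251421, -0.9966942164135304], [-0.9999996985933626, -0.00035904420300658657, 0.0006884042742109076]]
total units (tool now): [ 4.9681 -0.0848 -0.0458]
tool y angle 4.659911948667484
turn units (about world z->tool x down: negated) -0.04001467522208676
units after turn: [ 4.9681 -0.0847 -0.0462]
```

View pics/w3.png

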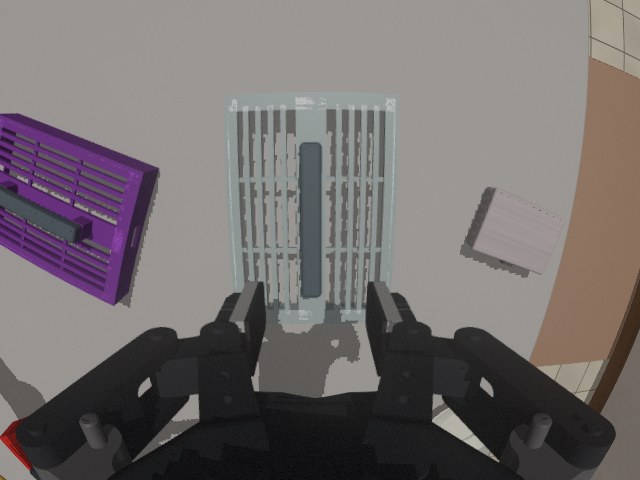

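View pics/t3.png

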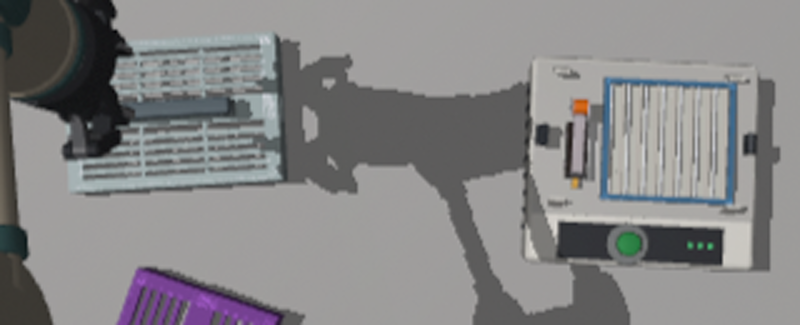

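The wrist view shows the grey-blue cover filling (230–395, 95–320), with its dark handle at (311,220) between the fingers. The purple look-alike stays off to the left. This is the plain grey-blue cover described, so I'll descend on it.

Call:
play_rows:
  steps:
    - [0.5, 0.5, -0.1, -0.05, 0]
    - [0.5, 0.9, 0, 0, 0]
    - [0.5, 0.9, 0, 0, 0]
    - [0.5, 0.9, 0, 0, 0]
    - [0.5, 0.8, 0, 0, 0]
    - [0.5, 0.5, 0, 0, 0]
    - [0.5, 0.25, 0, 0, 0]
    - [0.5, 0.2, 0, 0, 0]
    - [0.5, 0, 0, 0, 0]

```text
clock: 12.5
position: [0.5779, 0.2116, 0.1134]
ee_rot: [0.52, 0.479, 0.52, -0.479]
contact_force: [-0.5, 0.5, 0.1]
width: 0.0429
```

```bash
python3 - <<'E'
from h import *
im,d=manip.get_image("wrist"); cv2.imwrite("pics/w4.png",im[:,:,::-1])
st();go(.578,.211,.113,4.9)
E
```

```text
t 12.55 pos [0.5782 0.2118 0.114 ] F [-0.1273 -0.0754 -0.7761] M [-0.0085  0.0003 -0.0227] w 0.0428 
q [ 0.2382  0.491   1.6753 -0.      0.9746  0.156 ] 
R [[0.0007209594911405381, 0.9966184227171477, 0.08216568455381201], [0.00017472643373672714, 0.08216557910896749, -0.9966186768671161], [-0.9999997248440048, 0.0007328782111729049, -0.0001148975286940912]]
total units (tool now): [ 0.0333 -0.0094  0.0269]
tool y angle 4.7130554668576075
turn units (about world z->tool x down: negated) -0.031157422190399114
units after turn: [ 0.0333 -0.0095  0.0269]
```

View pics/w4.png

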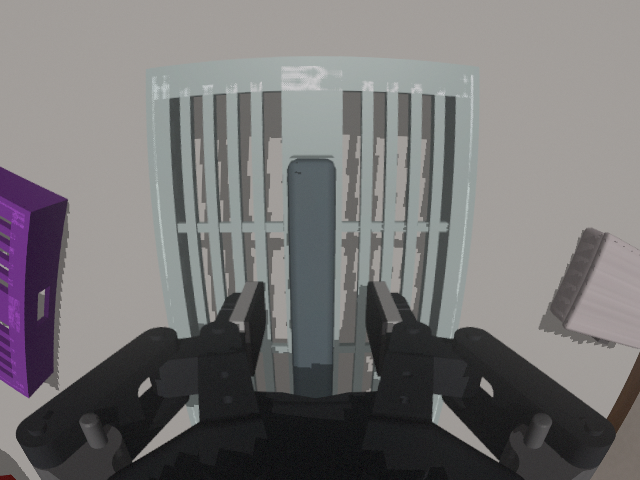

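Call:
play_rows:
  steps:
    - [1, 0.05, 0, 0, 0]
    - [1, 0, 0, 0, 0]
    - [1, 0, 0, 0, 0]
    - [1, 0, 0, 0, 0]
    - [1, 0, 0, 0, 0]
    - [1, 0, 0, 0, 0]
  newtons: 60

```text
clock: 13.15
position: [0.578, 0.2122, 0.1129]
ee_rot: [0.52, 0.479, 0.52, -0.479]
contact_force: [-2.1, -0.2, 5.9]
width: 0.0152
```

Call:
play_rows:
  steps:
    - [1, -0.1, 0, 0, 0]
    - [1, -0.3, 0, 0, 0]
    - [1, -0.6, 0, 0, 0]
    - [1, -0.9, 0, 0, 0]
    - [1, -0.9, 0, 0, 0]
    - [1, -0.9, 0, 0, 0]
    - [1, -0.9, 0, 0, 0]
    - [1, -0.6, 0, 0, 0]
    - [1, -0.3, 0, 0, 0]
    - [1, 0, 0, 0, 0]

```text
clock: 14.15
position: [0.5782, 0.2122, 0.2782]
ee_rot: [0.521, 0.48, 0.52, -0.478]
contact_force: [0.9, -0.2, -3.1]
width: 0.0149
```

```bash
python3 - <<'E'
from h import *
im,d=manip.get_image("wrist"); cv2.imwrite("pics/w5.png",im[:,:,::-1])
s,R=st()
P=wcloud(d); 
# handle/top in tool frame
L=(P-s["position"])@R  # tool coords
m=(abs(L[...,1])<.09)&(abs(L[...,2])<.12)&(L[...,0]>.02)
for a,b in((.04,.058),(.066,.085)):
    Q=L[m&(L[...,0]>a)&(L[...,0]<b)&(d>0)]; print(len(Q),np.median(Q,0),Q.min(0),Q.max(0))
go(.5586,-.2272,.26,-1.1)
E
```

```text
t 14.2 pos [0.5777 0.2121 0.2769] F [ 0.4847 -0.8681 -3.4694] M [0.0009 0.0216 0.0103] w 0.0149 
q [0.2388 0.3517 1.4601 0.0001 1.3299 0.156 ] 
R [[-0.00015748862039399736, 0.996579424643769, 0.08264033866114734], [2.7890869978786093e-05, 0.08264034403132456, -0.9965794362520651], [-0.999999987209717, -0.0001546450095877283, -4.081038092668132e-05]]
11951 [ 0.0489  0.0001 -0.0168] [ 0.04   -0.0211 -0.06  ] [0.058  0.0212 0.0332]
54078 [ 0.0788  0.0008 -0.0565] [ 0.066  -0.0705 -0.1002] [0.0849 0.0708 0.0577]
total units (tool now): [ 0.5617 -1.8428 14.5396]
tool y angle 4.740349108929004
turn units (about world z->tool x down: negated) 0.973391518154834
units after turn: [ 0.5614 -0.3537 14.6516]
```

View pics/w5.png

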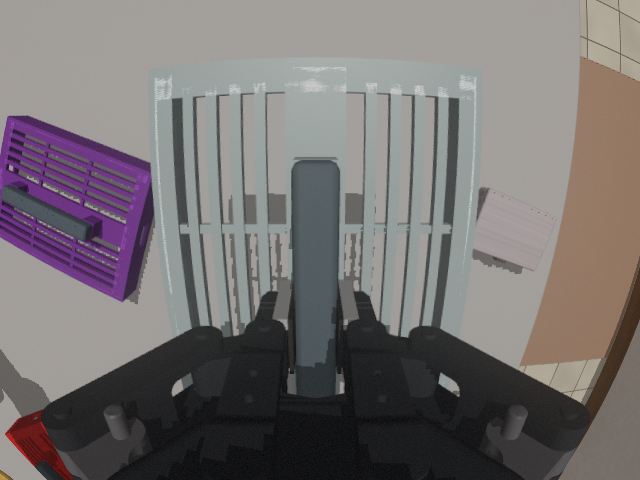

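Call:
play_rows:
  steps:
    - [1, 0, 0, 0, 0.5]
    - [1, 0, 0, 0, 0.47]
    - [1, 0, 0, 0.3, 0]
    - [1, 0, 0, 0.6, 0]
    - [1, 0, 0, 0.9, 0]
    - [1, 0, -0.03, 1, 0]
    - [1, 0, -0.03, 1, 0]
    - [1, 0, -0.03, 1, 0]
    - [1, 0, -0.03, 1, 0]
    - [1, 0, -0.03, 1, 0]
    - [1, 0, -0.03, 1, 0]
    - [1, 0, -0.03, 1, 0]
    - [1, 0, -0.03, 1, 0]
    - [1, 0, -0.03, 1, 0]
    - [1, 0, -0.03, 1, 0]
    - [1, 0, -0.05, 1, 0]
    - [1, 0, 0, 0.9, 0]
    - [1, 0, 0, 0.6, 0]
    - [1, 0, 0, 0.35, 0]
    - [1, 0, 0, 0, 0]

```text
clock: 16.2
position: [0.5586, -0.2285, 0.2767]
ee_rot: [-0.495, -0.505, -0.495, 0.505]
contact_force: [-0.1, 0.5, -3.5]
width: 0.0149
```

```bash
cat > chk.py <<'E'
from h import *
import sys
im,d=manip.get_image("wrist"); n=sys.argv[1]; cv2.imwrite(f"pics/w{n}.png",im[:,:,::-1])
s,R=st()
P=wcloud(d); L=(P-s["position"])@R
m=(d>0)&(abs(L[...,1])<.068)&(abs(L[...,2])<.098)&(L[...,0]>.066)&(L[...,0]<.09)
Q=L[m]; A=np.c_[Q[:,1],Q[:,2],np.ones(len(Q))]
for _ in range(3):
    c=np.linalg.lstsq(A,Q[:,0],rcond=None)[0]; k=abs(A@c-Q[:,0])<.003; A=A[k];Q=Q[k]
print("top plane tool: slope y,z, offset",c,len(Q))
H=L[(d>0)&(abs(L[...,1])<.02)&(L[...,0]>.042)&(L[...,0]<.056)&(L[...,2]<-.025)&(L[...,2]>-.058)]
print("handle y mid near/far",[ (lambda q:(q.min()+q.max())/2)(H[(H[:,2]>a)&(H[:,2]<b),1]) for a,b in((-.035,-.025),(-.055,-.045))], "far end z",np.percentile(L[(d>0)&(abs(L[...,1])<.007)&(L[...,0]>.044)&(L[...,0]<.056),2],1))
it,dt=manip.get_image("top"); cv2.imwrite(f"pics/t{n}.png",it[:,:,::-1]); np.save("Pt.npy",cloud("top",dt)); np.save("it.npy",it)
it,dt=manip.get_image("scene"); cv2.imwrite(f"pics/s{n}.png",it[:,:,::-1]); np.save("Ps.npy",cloud("scene",dt))
go(.5586,-.2272,.2,-1.1)
E
python3 chk.py 6
```

```text
t 16.25 pos [ 0.5587 -0.2272  0.2767] F [ 0.0536  0.1073 -3.8265] M [0.0107 0.0482 0.0186] w 0.0145 
q [-0.5019  0.3341  1.4876  0.0009  1.321  -0.4825] 
R [[-0.000541440252333214, 0.9998067521496483, -0.01965108644388952], [0.0012817988151751503, -0.01965037929730054, -0.9998060909922835], [-0.999999031916657, -0.0005665240015118589, -0.001270911603984376]]
top plane tool: slope y,z, offset [-0.0001  0.0022  0.0789] 47886
handle y mid near/far [np.float64(5.258007838996118e-06), np.float64(2.8446983563170693e-05)] far end z -0.05940799877139423
total units (tool now): [ 2.564  -0.008   0.0418]
tool y angle -1.0328872835571101
turn units (about world z->tool x down: negated) 0.011185452740482068
units after turn: [ 2.564  -0.0079  0.0418]
```

View pics/s6.png

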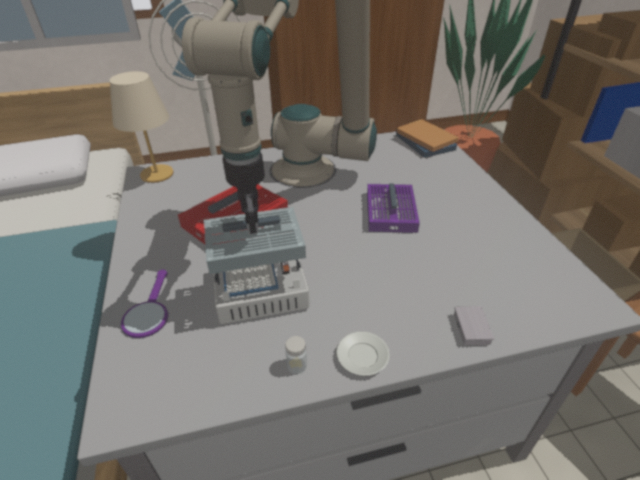

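View pics/w6.png

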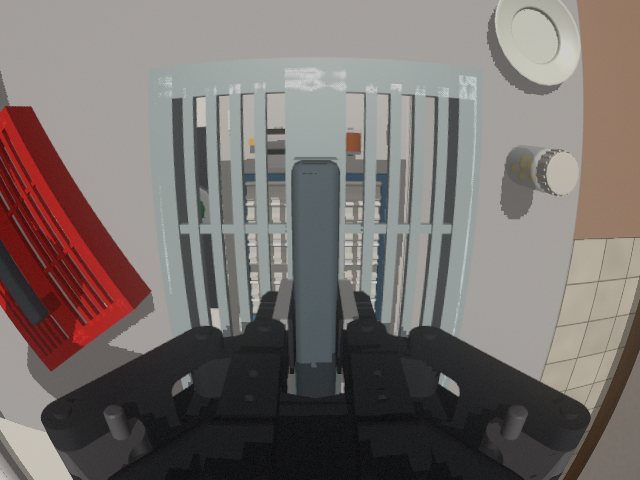

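Call:
play_rows:
  steps:
    - [1, 0.2, 0, 0.03, 0]
    - [1, 0.4, 0, 0, 0]
    - [1, 0.5, 0, 0, 0]
    - [1, 0.4, 0, 0, 0]
    - [1, 0.3, 0, 0, 0]
    - [1, 0.2, 0, 0, 0]
    - [1, 0.1, 0, 0, 0]
    - [1, 0, 0, 0, 0]
    - [1, 0, 0, 0, 0]

```text
clock: 17.25
position: [0.5593, -0.2282, 0.2145]
ee_rot: [0.496, 0.505, 0.495, -0.505]
contact_force: [0.8, -0.5, -2.7]
width: 0.0147
```

```bash
python3 chk.py 7; python3 -c "
import cv2
i=cv2.imread('pics/s7.png');cv2.imwrite('pics/s7c.png',cv2.resize(i[190:330,180:340],None,fx=4,fy=4,interpolation=2))"
```

```text
t 17.3 pos [ 0.5594 -0.2282  0.2146] F [-0.195   0.0522 -2.5819] M [-0.0138  0.0434 -0.0016] w 0.0148 
q [-0.5026  0.3788  1.5803  0.0001  1.1812 -0.4837] 
R [[0.001142396051741712, 0.999820606622168, -0.018906335047835676], [-0.0005243575476012174, -0.018905745868406765, -0.9998211329144437], [-0.9999992099898997, 0.0011521053941692116, 0.0005026656318942724]]
top plane tool: slope y,z, offset [-0.      0.0019  0.0789] 47878
handle y mid near/far [np.float64(3.099690035277512e-05), np.float64(-1.3086834588846644e-05)] far end z -0.059416181702655474
total units (tool now): [ 0.487  -0.0243 -0.0324]
tool y angle -1.081743102737059
turn units (about world z->tool x down: negated) 0.0030428162104906655
units after turn: [ 0.487  -0.0243 -0.0324]
```

View pics/s7c.png

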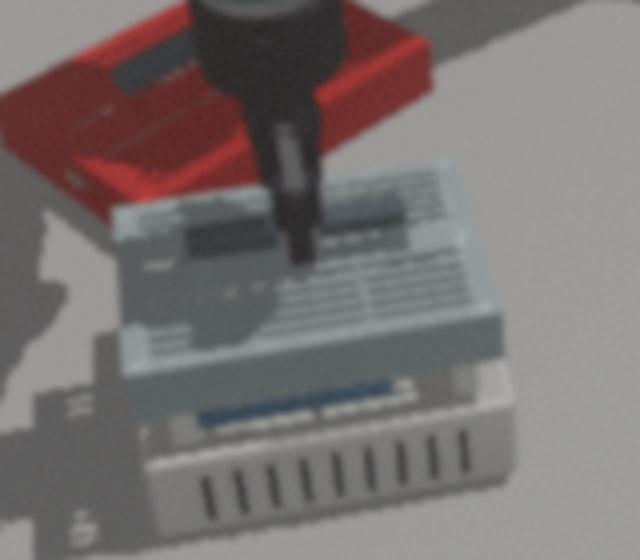

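View pics/w7.png

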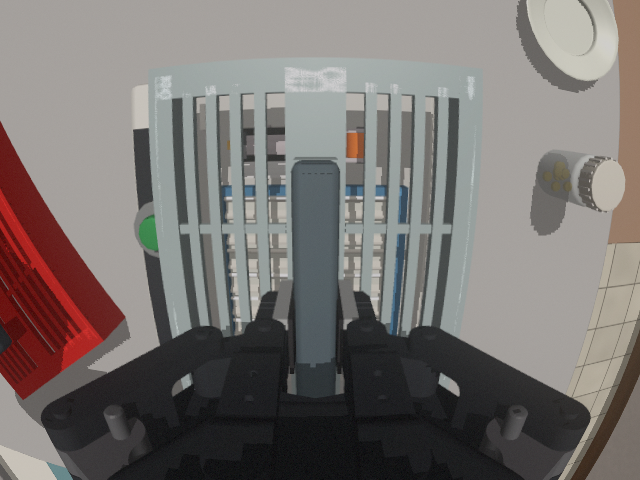

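```bash
cat > rel.py <<'E'
from h import *
import sys
z=float(sys.argv[1])
for n,f in(("top","Pt"),("scene","Ps")):
    P=np.load(f+".npy")
    m=(P[...,0]>.44)&(P[...,0]<.68)&(P[...,1]>-.36)&(P[...,1]<-.1)&(abs(P[...,2]-z)<.006)
    Q=P[m]; print(n,len(Q),cv2.minAreaRect((Q[:,:2]*1000).astype(np.float32)),np.median(Q[:,2]))
E
python3 rel.py .1357
```

```text
top 2172 ((560.174560546875, -230.11328125), (201.07382202148438, 140.22369384765625), 88.88435363769531) 0.13682830714088678
scene 3201 ((561.232177734375, -228.24903869628906), (200.3371124267578, 145.1902618408203), 89.03761291503906) 0.13502276757579684
```

Call:
play_rows:
  steps:
    - [1, 0.07, -0.06, -0.06, 0]
    - [1, 0, 0, 0, 0]
    - [1, 0, 0, 0, 0]

```text
clock: 17.7
position: [0.5571, -0.2261, 0.2119]
ee_rot: [0.495, 0.505, 0.495, -0.505]
contact_force: [0.8, -0.9, -3.0]
width: 0.0148
```

```bash
python3 chk.py 8|head -1;python3 rel.py .1337
```

```text
t 17.75 pos [ 0.5572 -0.2261  0.2119] F [ 0.3232 -0.9014 -2.9165] M [-0.0077 -0.0172 -0.0452] w 0.0149 
top 2129 ((557.9889526367188, -227.8426513671875), (200.48341369628906, 140.11032104492188), 88.88935089111328) 0.13418669655572987
scene 3111 ((558.3878784179688, -226.23312377929688), (199.8409423828125, 146.09426879882812), 88.86139678955078) 0.13236896154092978
```

Call:
play_rows:
  steps:
    - [1, 0.1, 0, 0, 0]
    - [1, 0.1, 0, 0, 0]
    - [1, 0.08, 0, 0, 0]
    - [1, 0.05, 0, 0, 0]
    - [1, 0, 0, 0, 0]

```text
clock: 18.35
position: [0.5571, -0.2262, 0.2016]
ee_rot: [-0.495, -0.505, -0.495, 0.505]
contact_force: [-0.2, 0.1, -3.1]
width: 0.0148
```

```bash
python3 f.py; python3 chk.py 9|tail -7
```

```text
F [ 0.0629 -0.3054 -3.1239] pos [ 0.5573 -0.2262  0.2021] t 18.75
R [[0.00020837687045613396, 0.999822305777384, -0.018849759920894327], [2.5754373324526902e-05, -0.018849765689542275, -0.9998223270512425], [-0.9999999779578959, 0.0002078543837690794, -2.967765210437623e-05]]
top plane tool: slope y,z, offset [-0.0001  0.002   0.079 ] 47860
handle y mid near/far [np.float64(1.9744307465031224e-05), np.float64(-2.9794704105308434e-05)] far end z -0.059408849193799906
total units (tool now): [0.0692 0.0448 0.0341]
tool y angle -1.0783508569373612
turn units (about world z->tool x down: negated) 0.0036081905104386656
units after turn: [0.0692 0.0448 0.0341]
```

Call:
play_rows:
  steps:
    - [1, 0.04, 0, 0, 0]
    - [1, 0.04, 0, 0, 0]
    - [1, 0, 0, 0, 0]

```text
clock: 19.2
position: [0.5574, -0.2263, 0.1998]
ee_rot: [0.495, 0.505, 0.495, -0.505]
contact_force: [0.1, -0.4, -1.5]
width: 0.0147
```

```bash
python3 f.py
```

```text
F [ 0.4003 -0.2811 -1.2195] pos [ 0.5574 -0.2263  0.1998] t 19.6
```

Call:
play_rows:
  steps:
    - [1, 0.05, 0, 0, 0]
    - [1, 0.05, 0, 0, 0]
    - [1, 0.05, 0, 0, 0]
    - [1, 0.05, 0, 0, 0]
    - [1, 0.05, 0, 0, 0]
    - [1, 0.05, 0, 0, 0]
    - [1, 0.05, 0, 0, 0]
    - [1, 0, 0, 0, 0]

```text
clock: 20.4
position: [0.5578, -0.2264, 0.1891]
ee_rot: [0.496, 0.505, 0.495, -0.504]
contact_force: [1.3, -0.8, 1.7]
width: 0.0148
```

Call:
play_rows:
  steps:
    - [1, 0.05, 0, 0, 0]
    - [1, 0.05, 0, 0, 0]
    - [1, 0.05, 0, 0, 0]
    - [1, 0.05, 0, 0, 0]
    - [1, 0, 0, 0, 0]

```text
clock: 20.9
position: [0.5569, -0.2254, 0.1829]
ee_rot: [0.495, 0.505, 0.496, -0.505]
contact_force: [0.3, 2.6, 3.5]
width: 0.0149
```

```bash
python3 f.py;  python3 chk.py 10|tail -6
```

```text
F [0.1042 2.3539 2.9159] pos [ 0.5569 -0.2257  0.1829] t 21.3
top plane tool: slope y,z, offset [-0.001   0.0014  0.0789] 47913
handle y mid near/far [np.float64(3.633189823145765e-05), np.float64(-1.4630298431269999e-05)] far end z -0.05937903226314113
total units (tool now): [-0.5696  0.056   0.0357]
tool y angle -1.0719816130147328
turn units (about world z->tool x down: negated) 0.004669731164211062
units after turn: [-0.5696  0.056   0.0357]
```

Call:
play_rows:
  steps:
    - [1, 0.04, 0, 0, 0]
    - [1, 0.04, 0, 0, 0]
    - [1, 0, 0, 0, 0]

```text
clock: 21.75
position: [0.5569, -0.2261, 0.1829]
ee_rot: [-0.495, -0.505, -0.495, 0.505]
contact_force: [-3.9, 4.9, 13.8]
width: 0.0148
```

```bash
python3 f.py;  python3 chk.py 11|tail -6; python3 rel.py .1045; python3 -c "
import cv2
i=cv2.imread('pics/s11.png');cv2.imwrite('pics/s11c.png',cv2.resize(i[190:330,180:340],None,fx=4,fy=4,interpolation=2))"
```

```text
F [-3.7639  4.0656 14.321 ] pos [ 0.5569 -0.2261  0.1829] t 22.15
top plane tool: slope y,z, offset [0.0002 0.0026 0.0789] 47875
handle y mid near/far [np.float64(6.477395751181263e-05), np.float64(-5.117795165120176e-07)] far end z -0.05943201843987278
total units (tool now): [-0.5707  0.0573  0.0366]
tool y angle -1.071812898186677
turn units (about world z->tool x down: negated) 0.0046978503022216955
units after turn: [-0.5707  0.0573  0.0365]
top 2018 ((557.524658203125, -227.481201171875), (200.12388610839844, 140.08660888671875), 88.84939575195312) 0.10515870411407906
scene 3067 ((558.5418090820312, -226.06053161621094), (200.15057373046875, 145.45887756347656), 88.95584106445312) 0.10331887527217211
```

View pics/s11c.png

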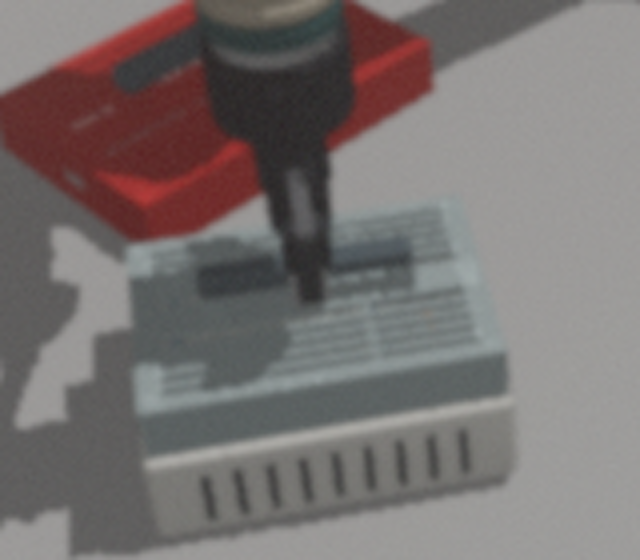

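Call:
play_rows:
  steps:
    - [1, -0.06, 0, 0, 0]
    - [0.5, 0, 0, 0, 0]
    - [0.5, 0, 0, 0, 0]
    - [0.5, 0, 0, 0, 0]
    - [0.5, -0.2, 0, 0, 0]
    - [0.5, -0.5, 0, 0, 0]
    - [0.5, -0.8, 0, 0, 0]
    - [0.5, -0.9, 0, 0, 0]
    - [0.5, -0.5, 0, 0, 0]
    - [0.5, 0, 0, 0, 0]

```text
clock: 23.3
position: [0.5584, -0.2269, 0.2724]
ee_rot: [0.497, 0.505, 0.493, -0.504]
contact_force: [0.2, 0.3, 0.4]
width: 0.0425
```

```bash
python3 - <<'E'
from h import *
im,d=manip.get_image("wrist"); cv2.imwrite("pics/w12.png",im[:,:,::-1]); st()
it,dt=manip.get_image("top"); Pt=cloud("top",dt)
i2,d2=manip.get_image("scene"); Ps=cloud("scene",d2); cv2.imwrite("pics/s12.png",cv2.resize(i2[190:330,180:340,::-1],None,fx=4,fy=4,interpolation=2))
for n,P in(("wrist",wcloud(d)),("top",Pt),("scene",Ps)):
    for a,b,nm in((-.165,-.130,"end a"),(-.325,-.29,"end b")):
        m=(P[...,0]>.50)&(P[...,0]<.62)&(P[...,1]>a)&(P[...,1]<b)&(P[...,2]>.095)&(P[...,2]<.125)
        print(n,nm,m.sum(),np.median(P[m][:,2]) if m.any() else 0)
    m=(P[...,0]>.45)&(P[...,0]<.482)&(P[...,1]>-.31)&(P[...,1]<-.14)&(P[...,2]>.06)&(P[...,2]<.08); print("deck strip",m.sum(),np.median(P[m][:,2]) if m.any() else 0)
for c in("wrist","scene"):
  for q in("cover_end_a","start_button_top","cover_handle"):
    for r in manip.mark_of(c,q)[:3]: print(c,q,round(r["conf"],2),w(c,r["location"]))
go(.4648,-.2134,.2)
E
```

```text
t 23.35 pos [ 0.5577 -0.2265  0.2706] F [-0.3387 -0.4858 -0.054 ] M [-0.0143  0.0266 -0.0154] w 0.0428 
q [-0.5013  0.3346  1.5024 -0.      1.3019 -0.4825] 
R [[0.002308533359663051, 0.9998201954560184, -0.01882146200529533], [-0.0013039287739458616, -0.018818486519935923, -0.9998220663372316], [-0.9999964852155632, 0.002332664439743115, 0.0012602512177176395]]
wrist end a 7341 0.1017966906657681
wrist end b 2907 0.10012280406823619
deck strip 5260 0.06670742413358406
top end a 645 0.10628386101268501
top end b 220 0.10518256826318123
deck strip 685 0.07077324138211437
scene end a 506 0.10472715596436205
scene end b 562 0.10347891732604547
deck strip 1 0.07458311826369476
wrist start_button_top 0.94 [ 0.4624 -0.213   0.0795]
scene cover_end_a 0.87 [0.22   0.2318 0.0005]
scene cover_end_a 0.65 [ 0.5613 -0.1279  0.0703]
scene cover_end_a 0.62 [ 0.4076  0.1729 -0.0028]
scene cover_handle 0.62 [ 0.5571 -0.2243  0.1284]
scene cover_handle 0.61 [ 0.2307 -0.259   0.0769]
total units (tool now): [ 2.2949 -3.0798 -0.3635]
tool y angle -1.0800234651215557
```

View pics/w12.png

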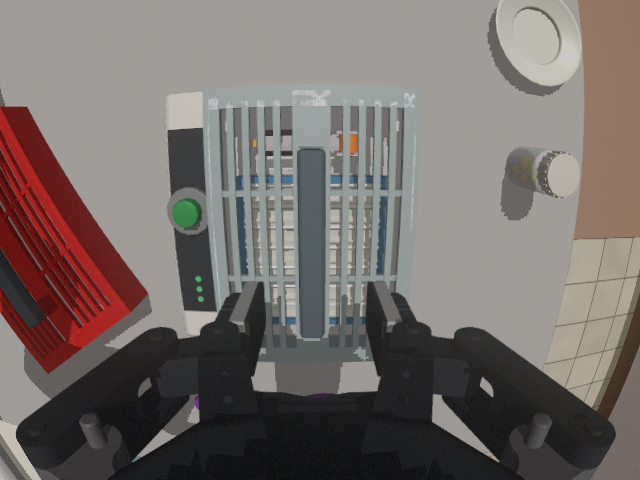

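View pics/s12.png

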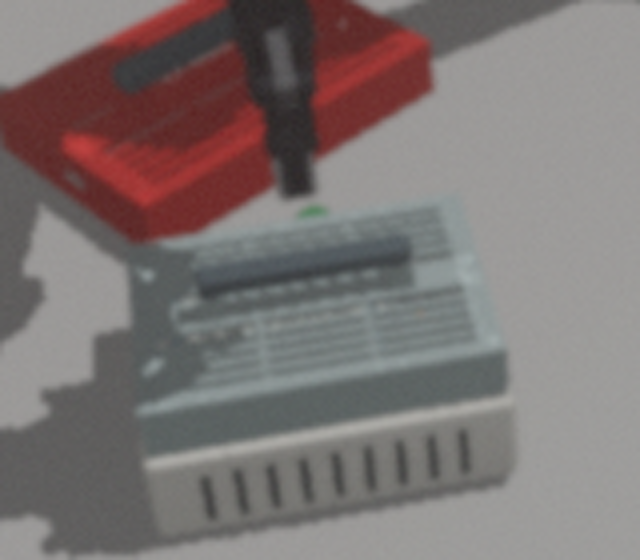

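Call:
play_rows:
  steps:
    - [0.5, 0, 0, 0, 1]
    - [1, 0, 0, 0, 1]
    - [1, 0, 0, 0, 1]
    - [1, 0, 0, 0, 1]
    - [1, 0, 0, 0, 1]
    - [1, 0, 0, 0, 1]
    - [1, 0, 0, 0, 1]
    - [1, 0, 0, 0, 1]
    - [1, 0, 0, 0, 1]
    - [1, 0, 0, 0, 1]
    - [1, 0, 0, 0, 1]
    - [1, 0, 0, 0, 1]
    - [1, 0, 0, 0, 1]
    - [1, 0, 0, 0, 1]
    - [1, 0, 0, 0, 0.83]
    - [1, 0, 0, 0.5, 0]
    - [1, 0, -0.2, 1, 0]
    - [1, 0, -0.24, 1, 0]
    - [1, 0, 0, 0.64, 0]
    - [1, 0, 0, 0, 0]

```text
clock: 25.75
position: [0.4607, -0.2122, 0.2694]
ee_rot: [0.001, -0.706, 0.0, 0.708]
contact_force: [1.3, 0.7, 0.2]
width: 0.0001
```

```bash
python3 - <<'E'
from h import *
im,d=manip.get_image("wrist"); cv2.imwrite("pics/w13.png",im[:,:,::-1]); st()
for r in manip.mark_of("wrist","start_button_top")[:3]: print(round(r["conf"],2),w("wrist",r["location"]))
go(.4635,-.2134,.17)
E
```

```text
t 25.8 pos [ 0.4625 -0.2128  0.2697] F [ 0.3125 -1.2999  0.2713] M [-0.0238 -0.025  -0.0032] w -0.0001 
q [-0.5681  0.1995  1.6982  0.0003  1.2434  1.0045] 
R [[0.0005421423814272248, -0.0019472223542302519, -0.9999979572012845], [-1.9537189640185743e-05, -0.9999981039899718, 0.0019472120481008942], [-0.9999998528499576, 1.8481483552738637e-05, -0.0005421793967722793]]
0.59 [ 0.4662 -0.214   0.0871]
total units (tool now): [3.3258 0.0082 0.0051]
tool y angle -90.09255517670269
```

View pics/w13.png

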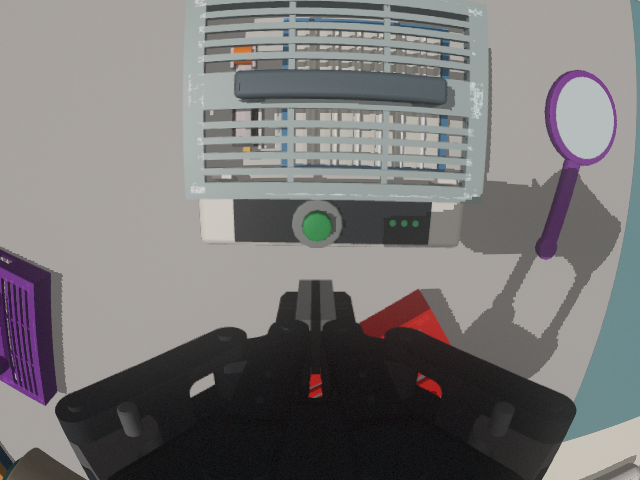

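```bash
python3 - <<'E'
from h import *
m=manip.camera_model("wrist");C=-m["R"].T@m["t"]; s,R=st(False); print("cam in tool",R.T@(C-s["position"]))
im,d=manip.get_image("scene"); cv2.imwrite("pics/s13.png",cv2.resize(im[60:260,130:390,::-1],None,fx=3,fy=3,interpolation=2))
E
```

```text
cam in tool [-0.0693 -0.0005 -0.0686]
```

View pics/s13.png

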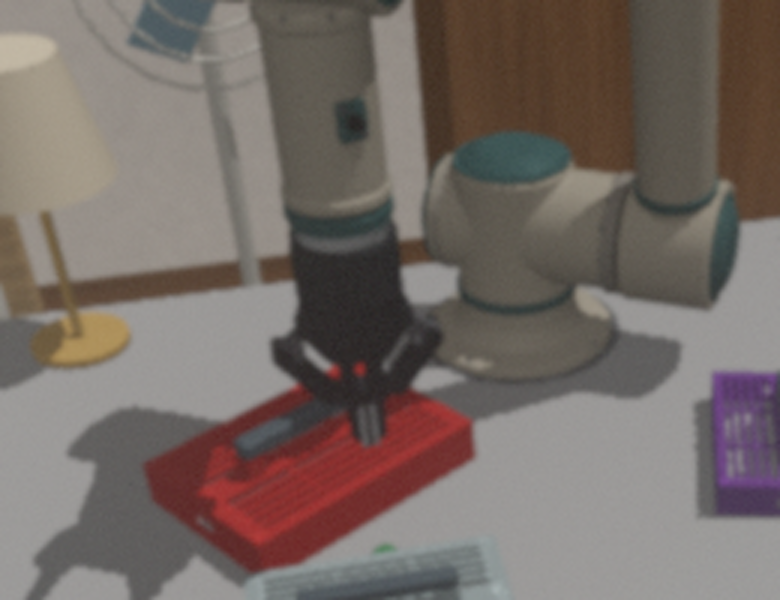

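Call:
play_rows:
  steps:
    - [1, 0.4, 0, 0, 0]
    - [1, 0.8, 0, 0, 0]
    - [1, 0.8, 0, 0, 0]
    - [1, 0.7, 0, 0, 0]
    - [1, 0.5, 0, 0, 0]
    - [1, 0.3, 0, 0, 0]
    - [1, 0.08, 0, 0, 0]
    - [1, 0, 0, 0, 0]
    - [1, 0, 0, 0, 0]

```text
clock: 26.8
position: [0.4637, -0.2132, 0.1627]
ee_rot: [-0.0, 0.708, -0.001, -0.707]
contact_force: [0.4, 0.5, 0.5]
width: 0.0
```

```bash
python3 f.py; python3 - <<'E'
from h import *
im,d=manip.get_image("wrist"); cv2.imwrite("pics/w14.png",im[:,:,::-1])
E
```

```text
F [ 0.0422 -0.0811 -0.1745] pos [ 0.4634 -0.2131  0.1627] t 27.2
```

View pics/w14.png

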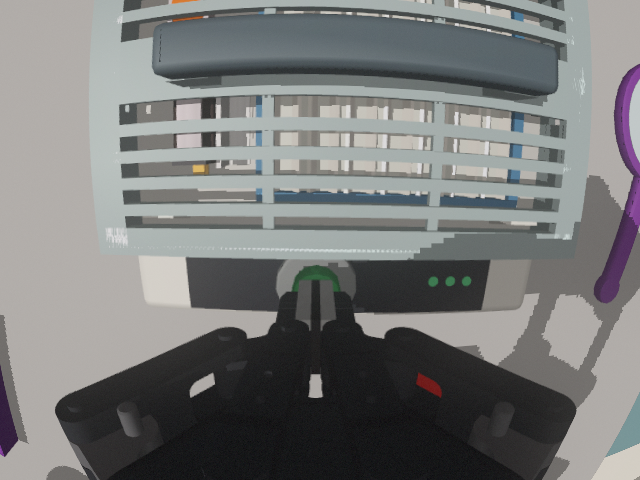

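Call:
play_rows:
  steps:
    - [1, 0.13, 0, 0, 0]
    - [1, 0.1, 0, 0, 0]
    - [1, 0.08, 0, 0, 0]
    - [1, 0.08, 0, 0, 0]
    - [1, 0.06, 0, 0, 0]
    - [1, 0, 0, 0, 0]
    - [1, 0, 0, 0, 0]

```text
clock: 27.95
position: [0.4634, -0.2131, 0.1522]
ee_rot: [0.0, 0.708, -0.001, -0.706]
contact_force: [-4.7, 3.2, 27.4]
width: 0.0002
```

```bash
python3 f.py
```

```text
F [-5.3435  3.1651 27.6734] pos [ 0.4634 -0.2131  0.1522] t 28.35
```

```bash
python3 - <<'E'
from h import *
im,d=manip.get_image("wrist"); cv2.imwrite("pics/w15.png",cv2.resize(im[230:400,220:440,::-1],None,fx=3.5,fy=3.5,interpolation=2))
st()
P=wcloud(d)
for u,v in [(317,268),(305,270),(330,270),(317,275),(300,285),(285,280),(345,280),(282,270),(348,268),(317,262),(240,285),(400,285)]: print(u,v,P[v,u],im[v,u])
E
```

```text
t 28.4 pos [ 0.4634 -0.2131  0.1522] F [-5.2247  2.0951 27.8933] M [0.5258 0.9373 0.0109] w 0.0001 
q [-0.5675  0.3144  1.8689 -0.0002  0.9556  1.0042] 
R [[0.002212177288136814, -0.0008104024837475123, -0.9999972247558793], [-0.0015633997706324687, -0.9999984523093036, 0.0008069449514994888], [-0.9999963310196709, 0.0015616103265219626, -0.002213440847427821]]
317 268 [ 0.4884 -0.2133  0.106 ] [164 174 172]
305 270 [ 0.4755 -0.2085  0.0742] [151 158 155]
330 270 [ 0.4759 -0.219   0.0753] [152 159 157]
317 275 [ 0.474  -0.2136  0.0763] [46 78 54]
300 285 [ 0.4746 -0.2069  0.0883] [85 85 84]
285 280 [ 0.4712 -0.1999  0.0751] [86 86 85]
345 280 [ 0.4715 -0.2254  0.0759] [87 86 88]
282 270 [ 0.4755 -0.1987  0.0744] [123 128 126]
348 268 [ 0.4881 -0.2237  0.1053] [165 174 172]
317 262 [ 0.4902 -0.2134  0.1051] [183 191 189]
240 285 [ 0.4666 -0.1791  0.0704] [66 66 70]
400 285 [ 0.4664 -0.251   0.0704] [46 47 46]
```

View pics/w15.png

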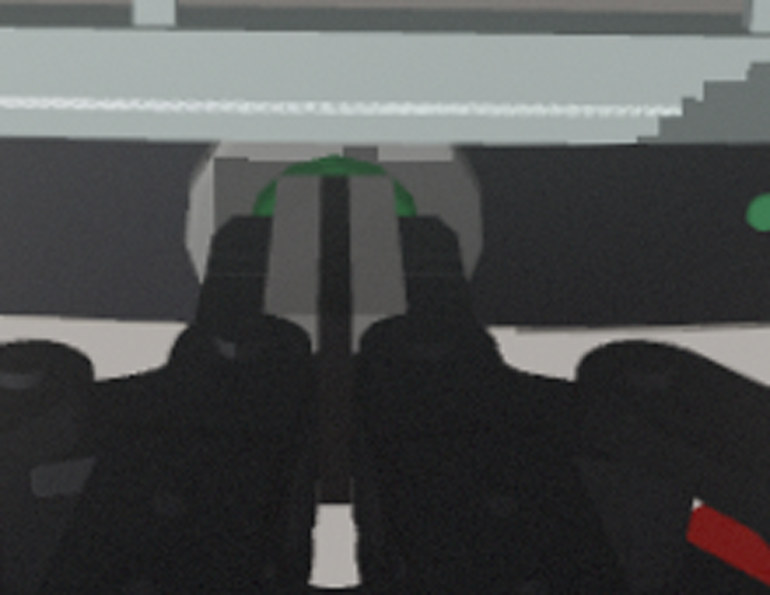

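Call:
play_rows:
  steps:
    - [1, -0.11, 0, 0, 0]
    - [1, -0.1, 0, 0, 0]
    - [1, 0, 0, 0, 0]

```text
clock: 28.7
position: [0.4634, -0.2131, 0.1554]
ee_rot: [-0.0, 0.708, -0.001, -0.707]
contact_force: [-0.0, -0.3, 3.5]
width: -0.0003
```

```bash
python3 f.py; python3 - <<'E'
from h import *
im,d=manip.get_image("wrist");P=wcloud(d)
g=(im[...,1]>im[...,0]*1.3)&(im[...,1]>im[...,2]*1.2)&(abs(P[...,0]-.465)<.015)&(abs(P[...,1]+.213)<.015)
print(g.sum(),P[g].mean(0),np.percentile(P[g][:,2],[5,50,95]))
E
```

```text
F [ 1.1286 -0.527   3.7025] pos [ 0.4634 -0.2131  0.1548] t 29.1
319 [ 0.4717 -0.2128  0.0794] [0.0757 0.0793 0.0814]
```

Call:
play_rows:
  steps:
    - [1, -0.1, 0, 0, 0]
    - [1, -0.2, 0, 0, 0]
    - [1, -0.5, 0, 0, 0]
    - [1, -0.8, 0, 0, 0]
    - [1, -0.9, 0, 0, 0]
    - [1, -0.9, 0, 0, 0]
    - [1, -0.9, 0, 0, 0]
    - [1, -0.5, 0, 0, 0]
    - [1, 0, 0, 0.5, 0]
    - [1, 0, 0, 0.8, 0]
    - [1, 0, 0, 0.8, 0]
    - [1, 0, 0, 0.4, 0]
    - [1, 0, 0, 0, 0]
    - [1, 0, 0, 0, 0]

```text
clock: 30.55
position: [0.388, -0.2128, 0.2986]
ee_rot: [-0.001, 0.707, -0.0, -0.707]
contact_force: [0.4, 0.1, 0.9]
width: 0.0003
```

```bash
python3 - <<'E'
from h import *
st()
im,d=manip.get_image("wrist"); cv2.imwrite("pics/w16.png",im[:,:,::-1])
P=wcloud(d)
it,dt=manip.get_image("top"); cv2.imwrite("pics/t16.png",it[:,:,::-1]); Pt=cloud("top",dt)
i2,d2=manip.get_image("scene"); cv2.imwrite("pics/s16.png",i2[:,:,::-1]); Ps=cloud("scene",d2)
for n,P,I in(("wrist",P,im),("top",Pt,it),("scene",Ps,i2)):
    for a,b,nm in((-.140,-.1285,"end a"),(-.325,-.314,"end b")):
        m=(P[...,0]>.50)&(P[...,0]<.62)&(P[...,1]>a)&(P[...,1]<b)&(P[...,2]>.095)&(P[...,2]<.125)
        print(n,nm,m.sum(),np.median(P[m][:,2]) if m.any() else 0)
    m=(P[...,0]>.45)&(P[...,0]<.48)&(P[...,1]>-.31)&(P[...,1]<-.24)&(P[...,2]>.06)&(P[...,2]<.08); print("strip",m.sum(),np.median(P[m][:,2]) if m.any() else 0)
    I=I.astype(float);g=(I[...,1]>I[...,0]*1.3)&(I[...,1]>I[...,2]*1.2)&(abs(P[...,0]-.465)<.015)&(abs(P[...,1]+.213)<.015)
    if g.any(): print("button",g.sum(),np.percentile(P[g][:,2],[5,50,95]))
    r=(I[...,0]>I[...,2]*2)&(abs(P[...,0]-.584)<.02)&(abs(P[...,1]+.166)<.02)
    if r.any(): print("roller",r.sum(),np.percentile(P[r][:,2],[5,50,95]))
a=cv2.imread("pics/w1.png")[230:310,250:370]
cv2.imwrite("pics/w1c.png",cv2.resize(a,None,fx=6,fy=6,interpolation=2))
E
```

```text
t 30.55 pos [ 0.388  -0.2128  0.2986] F [0.399  0.1315 0.8682] M [-0.0432  0.0012 -0.0291] w 0.0003 
q [-0.6595  0.0777  1.7721  0.0005  1.2917  0.9129] 
R [[0.00031414335637843134, -0.0017281232907045891, -0.9999984574507322], [0.0004138899977339331, -0.9999984209166426, 0.0017282532485627037], [-0.9999998650045018, -0.00041443227856439557, -0.0003134276073751118]]
wrist end a 1196 0.1055952449788034
wrist end b 1094 0.10440515463135083
strip 3091 0.06985604549701693
button 613 [0.0834 0.0851 0.0864]
top end a 290 0.10648483445895852
top end b 286 0.10516676983458756
strip 413 0.0707308731458145
button 78 [0.0804 0.0858 0.089 ]
roller 8 [0.0985 0.1002 0.1008]
scene end a 174 0.10503458071598479
scene end b 177 0.10380565804569065
strip 0 0
button 4 [0.084  0.0845 0.0854]
```

View pics/t16.png

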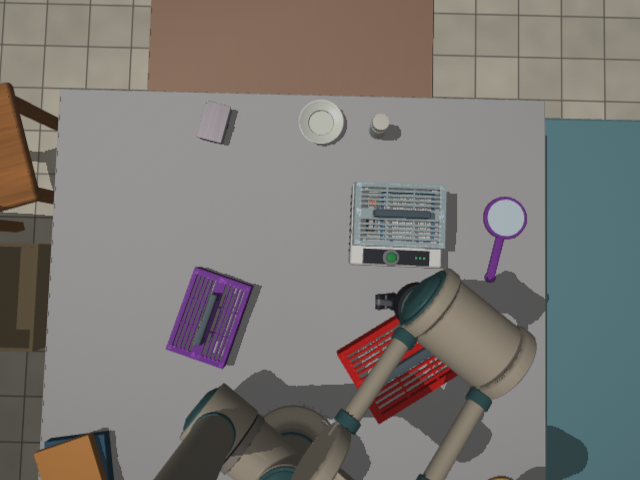

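View pics/w16.png

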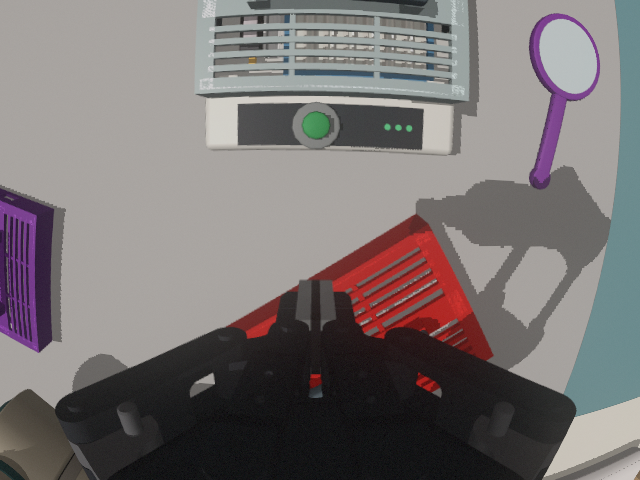

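View pics/w1c.png

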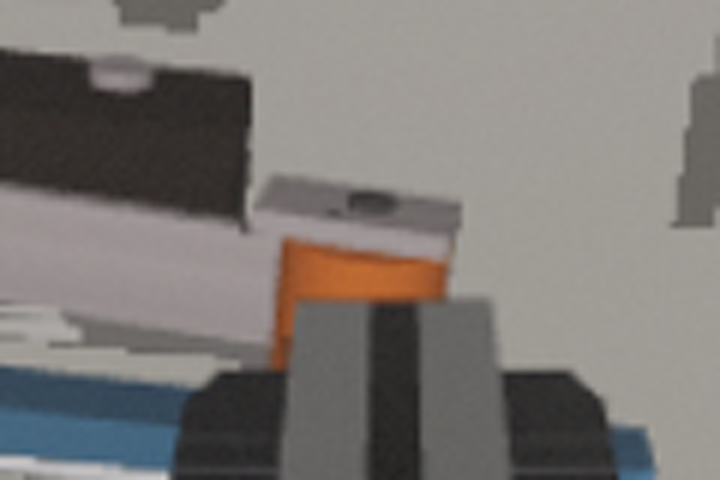

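```bash
python3 -c "
from rig import manip
print(manip.sign_off(), manip.get_state()['clock'])"
```

```text
the job is handed in; nothing more can be done
the job is handed in; nothing more can be done
```

I checked the switch, closed the cover and pressed the start button in the order asked. I handed the job in at about 31 s of the 58 s allowed.

- **Switch check:** I pressed the roller straight down with the closed fingertips to about 9 mm. That estimate comes from the wrist force of about 2.5 N and the height of the fingertips. It is past the 6 mm click and short of the 11 mm overtravel. When I let go, the roller sprang back up.
- **Cover:** I lifted the grey-blue cover by its handle, corrected about 2 mm of offset over the seat using the cameras, and set it on the hooks. I then pushed it straight down until it bottomed at about 14 N and let go.
- **Cover checks:** The +y end stands about 0.8 mm above the deck and the -y end at about 0. Both are within the 0–2 mm that means clicked. The roughly 1 mm tilt is probably the switch spring pushing up. I inferred the clicks from these heights and forces and did not read the hooks directly.
- **Start button:** I pressed it to its stop. The fingertip force reached about 28 N, more than the 5 N or so needed, because the button top measured about 3 mm higher than stated. It sprang back fully afterwards.
- **Other things:** In the final top picture the pill bottle, jewellery tray, pin box, mirror and both look-alike covers are where they started. The arm is clear of everything.

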